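Bring the red colony under the needle

TASK

Slide the white tray with the culture dish across the bench until the red spot in the dish lies straight under the tip of the fixed needle, and leave it lying there. Keep the tray flat on the bench all the time, and do not touch the needle or its stand or disturb the other things on the bench.

Things in the scene. Friction and masses are not known exactly. Their poses are not given: they have to be found in the camera images.
- tray: white square tray, loose on the bench, 150 x 150 mm and 20 mm high with upright flat sides, about 0.5 kg; a round culture dish (green rim, grey medium, 101 mm diameter, rim 30 mm above the bench) is clipped fast in its middle. Origin: centre of the tray's underside; x and y run square to its sides, z up. It is too wide to grip; it slides on the bench when its sides are pushed.
- red_spot (a point): centre of the one red spot (14 mm diameter disc) on the grey medium of the dish, 30 mm above the bench; at (+18, -16) mm from the tray's centre in the tray's axes. The three smaller yellow spots do not count.
- needle_tip (a point): lower tip of the vertical needle, 45 mm above the bench. The needle (4 mm thick) widens at 95 mm height into a blue handle of 14 mm diameter that reaches to 228 mm.
- needle_stand: the fixed stand that carries the needle. Origin: on the bench straight under the needle tip; its +x points away from the robot, to the column. A steel arm 10 mm thick runs at 200 mm height from the blue handle to a 12 mm column 150 mm behind the tip (284 mm high); the grey foot, 90 x 170 x 14 mm, lies from 105 to 195 mm behind the tip. Nothing of the stand is in front of the needle.
- orange_beaker: small glass beaker with orange contents, 54 mm diameter, 71 mm high, a bystander; origin at the centre of its underside
- petri_dish: covered petri dish with beige filling, 93 mm diameter, 16 mm high, a bystander; origin at the centre of its underside
- conical_flask: clear conical flask, 61 mm diameter, 104 mm high, a bystander; origin at the centre of its underside
- timer: white bench timer with coloured keys, 64 x 68 x 19 mm, a bystander; origin at the centre of its underside
- slide_box: white cardboard box, 53 x 77 x 22 mm, a bystander; origin at the centre of its underside
- wash_bottle: white wash bottle with blue cap and bent spout, 68 x 113 x 196 mm, a bystander; origin at the centre of its underside
Not all that is in view belongs to the job. There is more than one size of the tray; the job needs the smaller.

How it is judged:
At the end, for the whole second after the job is handed in: The needle tip stands above the red spot: their centres are less than 7 mm apart seen from above (the spot's radius). The tray lies flat on the bench and at rest (horizontal distance between red_spot and needle_tip below 0.007 m and linear speed of tray below 0.01 m/s and angular speed of tray below 0.05 rad/s and height (world z) of tray below 0.004 m and angle between tray's own z axis and vertical below 0.04 rad); the robot touches nothing.
It fails at once if the needle or its stand is touched with more than 2 N (contact force between needle_stand and anything else above 2 N).
It fails at once if the tray is lifted by more than 12 mm or tilted by more than 0.15 rad (height (world z) of tray above 0.012 m or angle between tray's own z axis and vertical above 0.15 rad).
It fails at once if a bystander (beaker, petri dish, flask, timer, slide box or wash bottle) is shifted by more than 25 mm or tipped (distance of any of orange_beaker, petri_dish, conical_flask, timer, slide_box, wash_bottle from where it was at the start of the episode above 0.025 m or angle between any of orange_beaker, petri_dish, conical_flask, timer, slide_box, wash_bottle's own z axis and vertical above 0.3 rad).
It also fails if it takes over 64 s, if anything falls off the work surface, if the arm or the gripper's body presses on something with over 40 N, if the wrist force passes 120 N, or if a joint passes its speed limit or range.

ROBOT

A 7-joint arm with a two-finger parallel gripper is mounted at the origin on a cart in front of the work surface, level with it; the furniture and walls round the work are solid. World frame = base frame: x ahead of the robot, y to its left, z up, the work surface at z = 0. Lengths are in m, angles in rad, forces in N, time in s.
With the tool pointing down it reaches from about 0.375 to 0.925 m from the base axis. Payload 3.1 kg.
Tool frame: the origin (TCP) lies on the centre line of the jaws, within the pads' length; the fingertips stand env.tip_reach ahead of it and the grasp point (between the pads) is the TCP (env.tip_reach is the distance from the TCP to the fingertips, in m); z points along the fingers, y is the line along which they close (so a half turn about z gives the same grasp; the last joint's range is limited). The gripper opens to 85 mm and grips with 20 to 120 N. Pads are 22 mm wide; open, the fingers measure 114 mm over their backs; the gripper's body (76 mm by 85 mm) begins 54 mm behind the grasp point. The pads swing forward as they close: fully open they stand 13 mm farther back than shut.
Start: joints at [1.192, 0.383, 0.044, 1.598, -0.018, 1.161, -0.05], TCP at [0.18, -0.625, 0.25] pointing down, gripper open.
Joint ranges: [-2.61, 2.61], [-0.41, 2.15], [-1.48, 1.57], [0, 2.5], [-1.57, 4.71], [0.05, 1.97], [-2.85, 2.85]. Speed limits (rad/s): [2.79, 2.79, 3.14, 3.14, 3.14, 3.14, 3.14].

INTERFACE

Orientations are given as a rotation vector (axis times angle).
In Python, from cell import env, camera, spotter gives the robot as it stands.
- The arm moves only by the shell command python3 -m creep 'ROWS'. ROWS is JSON, a list that holds one entry, the list of rows, each a list of 7 numbers: the shift along the tool's x, y, z in cm, then the turn, a rotation vector about the tool's x, y, z in degrees, then the opening, from -1 (shut) to 1 (fully open). A call has 1 to 12 rows; each row shifts and turns the commanded pose from where the row before left it, along the tool's axes as they then stand; what a row does not reach is not made up. A row lasts 1/12 s, in which the tool goes at most 41.7 mm and 7.16 degrees, less where a joint would pass 70% of its speed; a pose out of reach is approached as far as the arm can. A call is refused whole if a number of a shift passes 4.17 or a number of a turn 7.16, either way. A call with a gripper value outside its range is refused whole. The fingers move at their own pace and stop on an object; the grip force is fixed at half the most. Time passes only in rows, so rows that do not move let the fingers close. It gives the time, the measured TCP pose, the force, the opening and the grip force at its end, in the units of the state.
- env.state(): the state, without advancing time (a new reading comes with each control period).
- camera(name): name is "scene" or "side" or "wrist"; returns a dict with "image" (420x560x3 uint8, red, green, blue), "range_z" (420x560 float32, m along the optical axis (not along the pixel's ray), 0 where there is no reading), "fx", "fy", "cx", "cy" (pixels), "world_from_camera" (4x4, takes a point from camera to world coordinates). Camera axes: x right, y up, looking along -z (the intrinsics and any distortion apply to the point x, -y, -z); pixel columns grow to the right and rows downward; lengths in m; the calibration is good to about 2 mm. A picture is of the moment at which its call begins.
- env.hand_in(): hands the job in; it is judged then, once.
Trained networks look in a picture, given as the dict that the camera call returned (one of the last four; its "shot" number tells which), for a name from the list of things; names that differ only in an ending like _2 or _b are one class to them, and where a whole thing is asked for, a point or a joint stands for the part that bears it (a point fixed in the world has none). Each returns a list of dicts, best first, with "conf" (0 to 1); they miss things now and then, are a little off and sometimes report something else, mostly with a low value. They report only what shows in the picture. A call takes as long as a camera call. They do not tell look-alikes from the thing itself.
- spotter.boxes_of(thing, picture): "box" ([left, top, right, bottom] in pixels, round what is visible of it).
- spotter.outline_of(thing, picture): "mask" (420x560 bool, what is visible of it) and "box" ([left, top, right, bottom] in pixels, round what is visible of it).
- spotter.place_of(thing, picture): "xy" ([column, row] in pixels: a listed point, or the origin of a listed thing).
The state is a dict: "t": time; "q": joint angles; "qd": joint speeds; "tau": joint torques, N m; "ee_pos": TCP position; "tcp_rot": TCP orientation; "force": force on the tool from outside, world axes, zero at the start; "ft_torque": the same for the moment, N m; "gripper_width": finger opening in m; "grasp_force": force on a finger pad.
Only numpy, scipy, OpenCV 4.12 (cv2) and the standard library are available. Lean on these libraries where they do the work, as an engineer would, in place of code of your own. Each camera call takes 0.05 s, during which the arm holds its last target. There are 200 camera calls.

## Working session

There is one attempt and no reset: what is moved stays moved. The work goes in short steps, Python scripts to look and compute and a shell command to move; the robot and the scene stay as the last step left them, time stands still between calls to the robot, and variables do not carry over. Pictures are saved under pics/ and viewed, at most 10 in all, crops included, and the job is handed in when it is done.

```bash
mkdir -p pics
cat > h.py <<'E'
import numpy as np, cv2
from cell import env, camera, spotter
def ray(p,u,v):
    d=np.array([(u-p["cx"])/p["fx"],-(v-p["cy"])/p["fy"],-1.0]); T=np.array(p["world_from_camera"])
    return T[:3,3],T[:3,:3]@d
def atz(p,u,v,z):
    o,d=ray(p,u,v); return o+d*(z-o[2])/d[2]
def atr(p,u,v):
    o,d=ray(p,u,v); return o+d*p["range_z"][int(round(v)),int(round(u))]
def save(p,n): cv2.imwrite("pics/"+n+".png",p["image"][:,:,::-1])
E
python3 - <<'E'
from h import *
np.set_printoptions(precision=4,suppress=True)
print(env.state(),env.tip_reach)
for n in ["scene","side","wrist"]:
    p=camera(n); save(p,n+"0"); print(n,{k:v for k,v in p.items() if k not in("image","range_z")})
    for t in ["tray","red_spot","needle_tip","needle_stand","orange_beaker","petri_dish","conical_flask","timer","slide_box","wash_bottle"]:
        for r in spotter.place_of(t,p)[:3]:
            u,v=r["xy"]; z={"red_spot":.03,"needle_tip":.045}.get(t,0)
            print(t,round(r["conf"],2),np.round(r["xy"],1),atz(p,u,v,z), p["range_z"][int(min(v,419)),int(min(u,559))])
E
```

```text
{'t': 0.0, 'q': array([ 1.1922,  0.3839,  0.0438,  1.5996, -0.0179,  1.1612, -0.0499]), 'qd': array([-0.0006,  0.0006, -0.0007,  0.0001, -0.0012,  0.0028, -0.0013]), 'tau': array([ -0.0004, -43.3464,   1.0242, -24.9514,   0.0105,   0.0115,
         0.    ]), 'ee_pos': array([ 0.1799, -0.6237,  0.2488]), 'tcp_rot': array([-3.1081, -0.4393,  0.0008]), 'force': array([ 0.1222, -0.2859,  1.1152]), 'ft_torque': array([0.0396, 0.0002, 0.002 ]), 'grasp_force': 0.0, 'gripper_width': 0.08538633004285864} 0.019
scene {'fx': 510.0054707673482, 'fy': 510.0054707673482, 'cx': 268.63525304814675, 'cy': 218.8393509035396, 'world_from_camera': array([[-0.8703,  0.3534, -0.3429, -0.0214],
       [-0.4923, -0.6093,  0.6216,  1.2282],
       [ 0.0107,  0.7098,  0.7043,  1.3595],
       [ 0.    ,  0.    ,  0.    ,  1.    ]]), 'shot': 1}
tray 0.87 [296.7 240.5] [0.4974 0.0745 0.    ] 1.8185418
tray 0.8 [217.8 368.8] [0.4631 0.6432 0.    ] 1.4491224
red_spot 0.77 [208.2 355.2] [0.5007 0.6338 0.03  ] 1.470727
red_spot 0.61 [294.4 231. ] [0.5146 0.0625 0.03  ] 1.8461409
red_spot 0.2 [208.4 276.9] [0.6642 0.
[... 1105 characters left out ...]
beaker 0.76 [259.9 202.3] [0.6844 0.3496 0.    ] 2.1934955
petri_dish 0.63 [226.4 209.3] [0.5213 0.3692 0.    ] 2.126822
conical_flask 0.23 [264.3 227. ] [0.5618 0.121  0.    ] 1.916395
timer 0.71 [325.5 293.9] [ 0.4592 -0.3976  0.    ] 1.499053
slide_box 0.72 [353.2 285.2] [ 0.5646 -0.4104  0.    ] 1.5390047
wash_bottle 0.89 [371.3 264.7] [ 0.7046 -0.3492  0.    ] 1.645656
wrist {'fx': 311.91690279150873, 'fy': 311.91690279150873, 'cx': 278.23256267977246, 'cy': 201.6791718788488, 'world_from_camera': array([[ 0.2786,  0.9221,  0.2686,  0.248 ],
       [-0.9604,  0.2676,  0.0776, -0.6046],
       [-0.0003, -0.2796,  0.9601,  0.3735],
       [ 0.    ,  0.    ,  0.    ,  1.    ]]), 'shot': 3}
```

View pics/scene0.png

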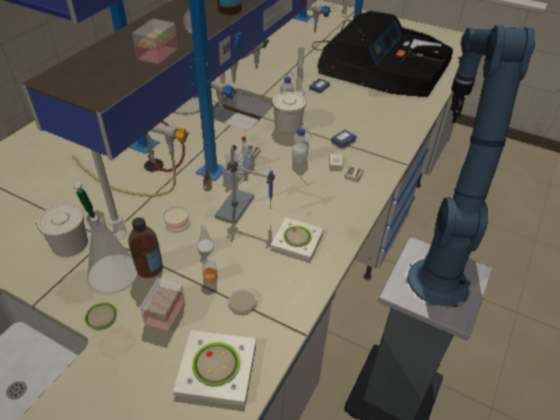

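View pics/side0.png

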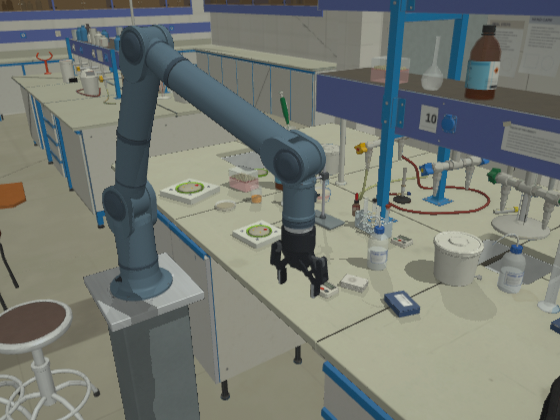

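Run:
```python
from h import *
np.set_printoptions(precision=4,suppress=True)
for n in ["scene","side"]:
    p=camera(n)
    for r in spotter.outline_of("tray",p)[:2]:
        m=r["mask"]; vs,us=np.nonzero(m)
        P=np.array([atr(p,u,v) for u,v in zip(us,vs) if p["range_z"][v,u]>0])
        P=P[(P[:,2]>.012)&(P[:,2]<.045)]
        rect=cv2.minAreaRect((P[:,:2]*1000).astype(np.float32))
        print(n,r["conf"],r["box"],len(P),np.median(P[:,2]),rect)
    for r in spotter.outline_of("needle_stand",p)[:1]: print("stand",r["conf"],r["box"])
    img=p["image"]; hsv=cv2.cvtColor(img,cv2.COLOR_RGB2HSV)
    red=((hsv[...,0]<6)|(hsv[...,0]>174))&(hsv[...,1]>130)&(hsv[...,2]>90)
    x0,y0,x1,y1=(270,215,325,260) if n=="scene" else (230,220,290,250)
    vs,us=np.nonzero(red[y0:y1,x0:x1]); print("red",len(us),atz(p,us.mean()+x0,vs.mean()+y0,.03) if len(us) else 0)
    c=img[180:265,215:345] if n=="scene" else img[150:260,220:360]
    cv2.imwrite(f"pics/c_{n}.png",cv2.resize(c,None,fx=5,fy=5,interpolation=2)[:,:,::-1])
```

```text
scene 0.81 [174.5, 330.1, 258.8, 405.2] 4563 0.027103470941767682 ((469.169189453125, 642.8510131835938), (202.4396514892578, 207.406982421875), 21.652076721191406)
scene 0.56 [268.6, 217.4, 321.7, 259.5] 1272 0.01988980295568188 ((500.7118225097656, 69.62378692626953), (153.58251953125, 160.5899200439453), 6.921327590942383)
stand 0.76 [215.0, 146.7, 274.7, 223.6]
red 4 [0.5187 0.0577 0.03  ]
side 0.86 [232.0, 224.0, 282.1, 251.2] 700 0.020301987093443663 ((498.70001220703125, 62.09967041015625), (164.74200439453125, 157.47003173828125), 8.157190322875977)
side 0.63 [155.7, 180.8, 220.5, 207.8] 813 0.026535996250100835 ((467.2223205566406, 637.060302734375), (216.3279571533203, 219.93507385253906), 22.468673706054688)
stand 0.6 [314.9, 166.0, 343.6, 229.6]
red 3 [0.5217 0.0522 0.03  ]
```

View pics/c_scene.png

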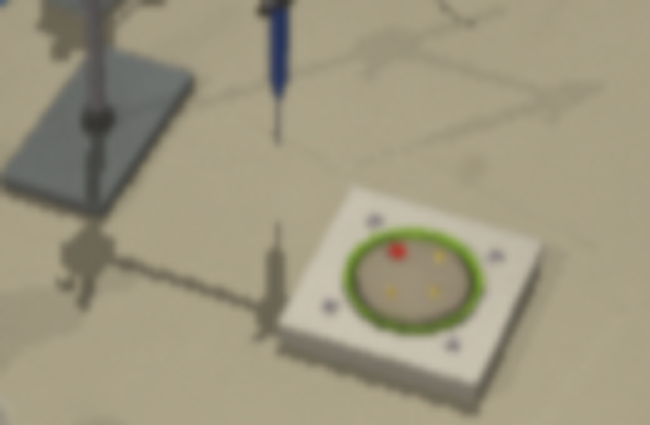

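Small tray at scene (297,238), large look-alike tray at (216,367); I take the small one. Its red spot is at (294,230), and the needle tip is at (270,208).

```bash
python3 -m creep '[[[2.2,-3.0,0,0,0,0,1],[2.2,-3.0,0,0,0,0,1],[2.2,-3.0,0,0,0,0,1],[2.2,-3.0,0,0,0,0,1],[2.2,-3.0,0,0,0,0,1],[2.2,-3.0,0,0,0,0,1],[2.2,-3.0,0,0,0,0,1],[2.2,-3.0,0,0,0,0,1],[2.2,-3.0,0,0,0,0,1],[2.2,-3.0,0,0,0,0,1],[2.2,-3.0,0,0,0,0,1],[2.2,-3.0,0,0,0,0,1]]]'
python3 -m creep '[[[2.2,-3.0,0,0,0,0,1],[2.2,-3.0,0,0,0,0,1],[2.2,-3.0,0,0,0,0,1],[2.2,-3.0,0,0,0,0,1],[0,0,0,0,0,-7,1],[0,0,0,0,0,-7,1],[0,0,0,0,0,-7,1],[0,0,0,0,0,-7,1],[0,0,0,0,0,-7,1],[0,0,0,0,0,-7,1],[0,0,0,0,0,-7,1],[0,0,0,0,0,-7,1]]]'
python3 -m creep '[[[0,0,0,0,0,-7,1],[0,0,0,0,0,-7,1],[0,0,0,0,0,-7,1],[0,0,0,0,0,-7,1],[0,0,0,0,0,-7,1],[0,0,0,0,0,-7,1],[0,0,0,0,0,-7,1],[0,0,0,0,0,-7,1],[0,0,0,0,0,-7,1],[0,0,0,0,0,-7,1],[0,0,0,0,0,-7,1],[0,0,0,0,0,-7,1]]]'
cat > look.py <<'E'
import sys
from h import *
from scipy.spatial.transform import Rotation as R
np.set_printoptions(precision=4,suppress=True)
s=env.state(); M=R.from_rotvec(s["tcp_rot"]).as_matrix(); print("t",s["t"],"tcp",s["ee_pos"],"force",s["force"],"toolx",M[:,0],"z",M[:,2],"q7",s["q"][6])
for n in sys.argv[2:]:
    p=camera(n); save(p,n+sys.argv[1])
    for t,z in [("tray",0),("red_spot",.03),("needle_tip",.045),("needle_stand",0)]:
        for r in spotter.place_of(t,p)[:2]:
            print(n,t,round(r["conf"],2),np.round(r["xy"],1),atz(p,*r["xy"],z))
    for r in spotter.outline_of("tray",p)[:2]:
        vs,us=np.nonzero(r["mask"])
        P=np.array([atr(p,u,v) for u,v in zip(us,vs) if p["range_z"][v,u]>0])
        if len(P)==0: continue
        P=P[(P[:,2]>.01)&(P[:,2]<.045)]
        print(n,"rect",len(P),np.median(P[:,2]),cv2.minAreaRect((P[:,:2]*1000).astype(np.float32)))
    hsv=cv2.cvtColor(p["image"],cv2.COLOR_RGB2HSV)
    red=(((hsv[...,0]<6)|(hsv[...,0]>174))&(hsv[...,1]>130)&(hsv[...,2]>80)).astype(np.uint8)
    k,_,st,ce=cv2.connectedComponentsWithStats(red)
    for i in range(1,k):
        w=atz(p,*ce[i],.03)
        if st[i,4]>2 and .42<w[0]<.75 and abs(w[1])<.2: print(n,"red",st[i,4],ce[i],w)
E
python3 look.py 1 wrist scene side
```

```text
t: 2.95
ee_pos: [0.3344, -0.2038, 0.2506]
tcp_rot: [3.11, 0.439, 0.001]
force: [0.7, -0.9, 0.3]
gripper_width: 0.0857
grasp_force: 0.0
t: 3.95
ee_pos: [0.3854, -0.0658, 0.2505]
tcp_rot: [2.534, 1.856, 0.0]
force: [0.3, 0.2, 0.5]
gripper_width: 0.0856
grasp_force: 0.0
t: 4.95
ee_pos: [0.3854, -0.0658, 0.2505]
tcp_rot: [0.641, 3.075, -0.0]
force: [0.5, -0.4, 0.2]
gripper_width: 0.0857
grasp_force: 0.0
t 4.95 tcp [ 0.3854 -0.0658  0.2505] force [ 0.4864 -0.3929  0.1813] toolx [-0.9166  0.3998 -0.0006] z [ 0.0006 -0.0002 -1.    ] q7 1.2742196752702417
wrist tray 0.86 [412.6 212.6] [0.5002 0.0692 0.    ]
wrist red_spot 0.76 [418.3 239.7] [0.5211 0.0571 0.03  ]
wrist rect 13858 0.019956026235272373 ((499.220703125, 68.21812438964844), (151.24981689453125, 150.60662841796875), 7.208045482635498)
wrist red 84 [414.9643 238.8452] [0.5185 0.0538 0.03  ]
scene tray 0.89 [297.3 238.5] [0.5    0.0646 0.    ]
scene tray 0.69 [216.2 369.8] [0.4654 0.6482 0.    ]
scene red_spot 0.82 [208.9 354.3] [0.5006 0.6304 0.03  ]
scene red_spot 0.69 [294.  229.1] [0.5203 0.0547 0.03  ]
scene needle_tip 0.83 [2
[... 306 characters left out ...]
scene red 4 [294.   229.75] [0.5187 0.0577 0.03  ]
side tray 0.55 [189.6 190.8] [0.4821 0.6703 0.    ]
side tray 0.55 [290.4 205.6] [0.7757 0.2375 0.    ]
side red_spot 0.97 [195.2 184.6] [0.5089 0.6582 0.03  ]
side red_spot 0.75 [266.1 230.6] [0.5176 0.0379 0.03  ]
side needle_tip 0.81 [292.6 220.7] [0.6353 0.0255 0.045 ]
side needle_stand 0.64 [297.2 230.9] [0.6501 0.0144 0.    ]
side rect 791 0.02651587041303982 ((469.3998718261719, 639.2809448242188), (215.58070373535156, 223.192138671875), 21.09279441833496)
side rect 770 0.020432172984867714 ((499.9576110839844, 62.42939758300781), (159.8351593017578, 161.53489685058594), 6.135273456573486)
side red 3 [265. 229.] [0.5217 0.0522 0.03  ]
```

View pics/wrist1.png

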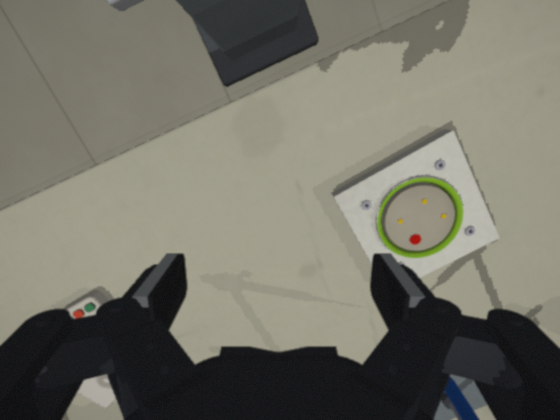

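Run:
```python
from h import *
np.set_printoptions(precision=4,suppress=True)
from scipy.optimize import least_squares
obs=[];crops=[]
for n,(x0,y0,x1,y1) in [("scene",(255,160,285,225)),("side",(280,180,310,240))]:
    p=camera(n); im=p["image"].astype(int); b=(im[...,2]-im[...,0]>35)
    m=np.zeros_like(b); m[y0:y1,x0:x1]=b[y0:y1,x0:x1]
    k,l,st,ce=cv2.connectedComponentsWithStats(m.astype(np.uint8)); i=1+np.argmax(st[1:,4]); vs,us=np.nonzero(l==i)
    print(n,st[i],ce[i]); P=np.array([atr(p,u,v) for u,v in zip(us,vs) if p["range_z"][v,u]>0])
    P=P[(P[:,2]>.1)&(P[:,2]<.22)]; print("range med",np.median(P,0),len(P))
    for v in range(vs.min()+2,vs.max()-1): obs.append((p,us[vs==v].mean(),v))
    crops.append(cv2.resize(p["image"][y0-5:y0+65,x0-25:x0+45],(400,400),interpolation=2))
cv2.imwrite("pics/nd.png",np.hstack(crops)[:,:,::-1])
def res(c):
    r=[]
    for p,u,v in obs:
        o,d=ray(p,u,v); h=np.array([-d[1],d[0]])/np.hypot(d[0],d[1]); r.append(h@(c-o[:2]))
    return r
s=least_squares(res,[.63,.03]); print("axis",s.x,"rms",np.std(s.fun)); 
for p in (obs[0][0],obs[-1][0]):
    T=np.linalg.inv(p["world_from_camera"])
    for z in(.045,.095,.228):
        c=T@np.array([*s.x,z,1]); print(z,p["cx"]-p["fx"]*c[0]/c[2],p["cy"]+p["fy"]*c[1]/c[2])
```

```text
scene [270 182   2  15  28] [270.4643 189.    ]
range med [0.6384 0.0228 0.1427] 28
side [295 188   3  22  61] [295.9836 197.7049]
range med [0.6395 0.0083 0.1477] 59
axis [0.6429 0.0137] rms 0.000354226256880586
0.045 270.16945363142156 207.68703623004976
0.095 270.34427146399673 197.81505758008632
0.228 270.84296648054107 169.6537053676237
0.045 295.8760195958964 221.2606819695464
0.095 295.9246864304702 209.73378742876213
0.228 296.0593740154317 177.83260459244497
```

View pics/nd.png

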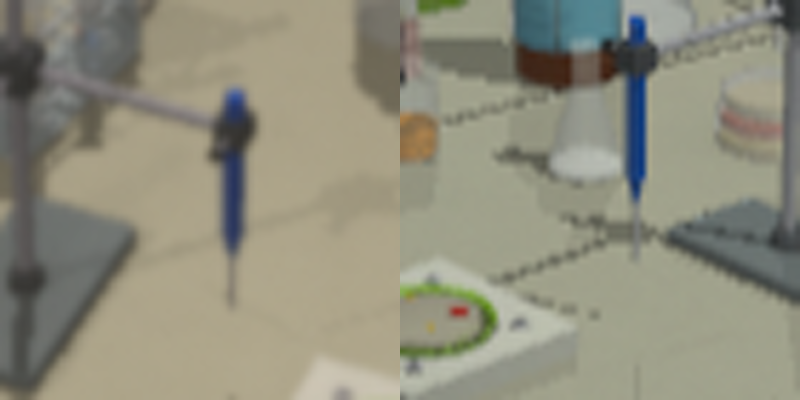

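Scene tip sits at (270.6,208.7) and side tip at (296.3,220.5), which puts the needle at about (0.642, 0.014). Plan: push the tray 56 mm along its own −y, then 117 mm along its +x.

```bash
python3 - <<'E'
from h import *
from scipy.spatial.transform import Rotation as R
np.set_printoptions(precision=4,suppress=True)
s=env.state();M=R.from_rotvec(s["tcp_rot"]).as_matrix();p=camera("wrist")
g=[]
for v in range(240,330,1):
    for u in list(range(80,200))+list(range(360,480)):
        z=p["range_z"][v,u]
        if z>0:
            q=M.T@(atr(p,u,v)-s["ee_pos"])
            if q[2]<.06: g.append(q)
g=np.array(g)
for lo in np.arange(-.03,.03,.005):
    a=g[(g[:,2]>lo)&(g[:,2]<=lo+.005)]
    if len(a): print("tool z",round(lo,3),len(a),"x",a[:,0].min(),a[:,0].max(),"y",a[:,1].min(),a[:,1].max())
E
python3 -m creep '[[[0,0,0,0,0,7.1,1],[0,0,0,0,0,7.1,1],[0,0,0,0,0,7.1,1],[0,0,0,0,0,7.1,1],[0,0,0,0,0,7.1,1],[0,0,0,0,0,7.1,1],[0,0,0,0,0,7.1,1],[0,0,0,0,0,7.1,1],[0,0,0,0,0,2.4,1],[0,0,0,0,0,0,1]]]'
python3 -m creep '[[[3.1,1.62,0,0,0,0,1],[3.1,1.62,0,0,0,0,1],[3.1,1.62,0,0,0,0,1],[3.1,1.62,0,0,0,0,1],[3.1,1.62,0,0,0,0,1],[3.1,1.62,0,0,0,0,1],[3.1,1.62,0,0,0,0,1],[3.1,1.62,0,0,0,0,1],[0,0,0,0,0,0,1],[0,0,0,0,0,0,1]]]'
python3 look.py 2
```

```text
tool z -0.03 682 x -0.0018956527880439466 0.012442401372054112 y -0.055496754638636236 0.05653710682047662
tool z -0.025 907 x -0.01008590138372176 0.012473792495490103 y -0.05591951232073923 0.056770068279465555
tool z -0.02 854 x -0.010888062797861992 0.012326491063902418 y -0.05580156935179122 0.05672913114405916
tool z -0.015 808 x -0.010606110469338662 0.012262380478680907 y -0.055938207451831215 0.056957381004491735
tool z -0.01 689 x -0.010940929516034823 0.012221337517187097 y -0.05623799003383573 0.05693868502238009
tool z -0.005 597 x -0.010934431446115011 0.012197000508634984 y -0.055109563798672705 0.05667827833186891
tool z 0.0 391 x -0.010762946402276668 0.012240224372326313 y -0.05362660807956607 0.04988613435321603
tool z 0.005 67 x -0.008789324323576559 0.00843688193625703 y -0.04277769765928349 0.04345148945054254
t: 6.83
ee_pos: [0.3853, -0.0658, 0.2503]
tcp_rot: [-2.085, -2.35, -0.0]
force: [-0.0, -0.8, 0.8]
gripper_width: 0.0854
grasp_force: 0.0
t: 7.67
ee_pos: [0.4841, 0.1988, 0.2502]
tcp_rot: [-2.075, -2.356, -0.001]
force: [0.7, -0.6, -0.4]
gripper_width: 0.0852
grasp_force: 0.0
t 7.6667 tcp [0.4841 0.1988 0.2502] force [ 0.7247 -0.5765 -0.4306] toolx [-0.126   0.992   0.0021] z [-0.0009  0.002  -1.    ] q7 -0.46959057928243675
```

```bash
python3 -m creep '[[[0,0,4.0,0,0,0,1],[0,0,4.0,0,0,0,1],[0,0,4.0,0,0,0,1],[0,0,4.0,0,0,0,1],[0,0,4.0,0,0,0,1],[0,0,2.4,0,0,0,1],[0,0,1.25,0,0,0,1],[0,0,0,0,0,0,1],[-1.5,0,0,0,0,0,1],[-1.5,0,0,0,0,0,1],[-0.8,0,0,0,0,0,1],[-0.4,0,0,0,0,0,1]]]'
python3 -m creep '[[[-0.5,0,0,0,0,0,1],[-0.5,0,0,0,0,0,1],[-0.5,0,0,0,0,0,1],[-0.5,0,0,0,0,0,1]]]'
python3 look.py 3 wrist
```

```text
t: 8.67
ee_pos: [0.4914, 0.1526, 0.0156]
tcp_rot: [2.085, 2.346, 0.004]
force: [0.9, 2.2, 0.2]
gripper_width: 0.0849
grasp_force: 1.2
t: 9.0
ee_pos: [0.4928, 0.1383, 0.0155]
tcp_rot: [-2.08, -2.354, -0.01]
force: [-1.1, 5.8, 3.9]
gripper_width: 0.0853
grasp_force: 2.8
t 9.0 tcp [0.4928 0.1383 0.0155] force [-1.1462  5.8186  3.9123] toolx [-0.1229  0.9924  0.0046] z [ 0.0038  0.0051 -1.    ] q7 -0.6049206782150401
wrist rect 11887 0.01938695008556185 ((481.0549011230469, 115.00177001953125), (46.76049041748047, 126.67472839355469), 88.7791976928711)
```

```bash
python3 -m creep '[[[-0.5,0,0,0,0,0,1],[-0.5,0,0,0,0,0,1],[-0.5,0,0,0,0,0,1],[-0.5,0,0,0,0,0,1],[-0.5,0,0,0,0,0,1],[-0.4,0,0,0,0,0,1],[-0.3,0,0,0,0,0,1],[0,0,0,0,0,0,1],[0,0,0,0,0,0,1]]]'
python3 look.py 4 scene side
```

```text
t: 10.05
ee_pos: [0.4954, 0.103, 0.0138]
tcp_rot: [-2.083, -2.351, -0.0]
force: [0.2, 3.8, 1.6]
gripper_width: 0.0855
grasp_force: 1.9
t 10.05 tcp [0.4954 0.103  0.0138] force [0.2066 3.7842 1.5931] toolx [-0.1204  0.9927  0.0002] z [-0.0002  0.0002 -1.    ] q7 -0.541873320505068
scene tray 0.85 [300.1 232.7] [0.5045 0.0334 0.    ]
scene tray 0.56 [218.1 368.2] [0.4634 0.6412 0.    ]
scene red_spot 0.82 [298.2 223.9] [0.5192 0.0234 0.03  ]
scene red_spot 0.59 [207.4 357.5] [0.4985 0.6411 0.03  ]
scene needle_tip 0.79 [270.1 212. ] [0.6317 0.0341 0.045 ]
scene rect 461 0.019051331892585788 ((500.7542724609375, 19.42821502685547), (144.5873565673828, 159.87229919433594), 6.293745040893555)
scene rect 4563 0.027207248815724228 ((469.5825500488281, 642.4551391601562), (203.10379028320312, 205.80711364746094), 21.794132232666016)
side tray 0.85 [263.6 240.5] [0.4954 0.0225 0.    ]
side tray 0.74 [293.2 220.5] [0.6942 0.103  0.    ]
side red_spot 0.93 [194.3 185.8] [0.4984 0.6459 0.03  ]
side red_spot 0.71 [297.3 232.3] [ 0.6076 -0.0441  0.03  ]
side needle_tip 0.6 [296.7 221.4] [0.6448 0.0108 0.045 ]
side needle_stand 0.81 [299.1 232.1] [0.6499 0.0013 0.    ]
side rect 804 0.020170480710446137 ((501.72467041015625, 14.02545166015625), (160.8441162109375, 159.8869171142578), 7.251237869262695)
side rect 820 0.02628065650281769 ((466.6546325683594, 633.6568603515625), (215.91873168945312, 222.23770141601562), 23.680055618286133)
side red 4 [272.5 233.5] [0.5241 0.0027 0.03  ]
```

```bash
python3 -m creep '[[[-0.4,0,0,0,0,0,1],[0,0,0,0,0,0,1],[0,0,0,0,0,0,1],[2,0,0,0,0,0,1],[3,0,0,0,0,0,1],[3,0,0,0,0,0,1],[0,0,-4,0,0,0,1],[0,0,-4,0,0,0,1],[0,0,-4,0,0,0,1],[0,0,0,0,0,0,1]]]'
python3 -m creep '[[[-2.77,-1.87,0,0,0,0,1],[-2.77,-1.87,0,0,0,0,1],[-2.77,-1.87,0,0,0,0,1],[-2.77,-1.87,0,0,0,0,1],[-2.77,-1.87,0,0,0,0,1],[-2.77,-1.87,0,0,0,0,1],[0,0,0,0,0,-7,1],[0,0,0,0,0,-7,1],[0,0,0,0,0,-7,1],[0,0,0,0,0,-7,1],[0,0,0,0,0,-7,1],[0,0,0,0,0,-7,1]]]'
python3 -m creep '[[[0,0,0,0,0,-7,1],[0,0,0,0,0,-7,1],[0,0,0,0,0,-7,1],[0,0,0,0,0,-7,1],[0,0,0,0,0,-7,1],[0,0,0,0,0,-7,1],[0,0,0,0,0,-6,1],[0,0,0,0,0,0,1]]]'
python3 look.py 5 wrist scene side
```

```text
t: 11.48
ee_pos: [0.4912, 0.1782, 0.1402]
tcp_rot: [2.08, 2.343, 0.011]
force: [1.7, 0.7, 1.1]
gripper_width: 0.0853
grasp_force: 0.0
t: 12.48
ee_pos: [0.3932, -0.0029, 0.133]
tcp_rot: [-1.098, -2.94, 0.006]
force: [0.1, -0.9, -1.0]
gripper_width: 0.085
grasp_force: 0.0
t: 13.15
ee_pos: [0.3933, -0.0026, 0.133]
tcp_rot: [0.187, -3.132, 0.003]
force: [-0.3, -0.1, 0.3]
gripper_width: 0.0853
grasp_force: 0.0
t 13.15 tcp [ 0.3933 -0.0026  0.133 ] force [-0.2948 -0.1404  0.2721] toolx [-0.9929 -0.1187  0.0038] z [-0.0036 -0.0019 -1.    ] q7 1.495010054938478
wrist tray 0.55 [281.5 312.3] [0.5042 0.0143 0.    ]
wrist red_spot 0.87 [261.  352.7] [ 0.5259 -0.0014  0.03  ]
wrist rect 18112 0.019813404416963165 ((485.6762390136719, 10.874847412109375), (115.10950469970703, 150.74952697753906), 6.546895503997803)
wrist red 57 [262.8772 346.8246] [ 0.5195 -0.0004  0.03  ]
scene tray 0.97 [298.  230.4] [0.5166 0.0268 0.    ]
scene tray 0.77 [219.8 368. ] [0.4595 0.6382 0.    ]
scene red_spot 0.93 [302.4 220.5] [ 0.5138 -0.0001  0.03  ]
scene red_spot 0.92 [208.1 355.3] [0.5007 0.6342 0.03  ]
scen
[... 409 characters left out ...]
3125, 164.50341796875), 7.060074329376221)
scene red 5 [299.8 220.4] [0.5224 0.0043 0.03  ]
side tray 0.98 [265.8 240.5] [0.5023 0.0175 0.    ]
side tray 0.7 [187.6 193.6] [0.4589 0.6423 0.    ]
side red_spot 0.92 [276.2 233.8] [ 0.5342 -0.0077  0.03  ]
side red_spot 0.73 [194.6 185.6] [0.5007 0.6475 0.03  ]
side needle_tip 0.58 [295.5 221.3] [0.6414 0.0143 0.045 ]
side needle_stand 0.83 [297.3 230.9] [0.6504 0.0141 0.    ]
side rect 798 0.020332501601404374 ((504.9658508300781, 9.5325927734375), (162.26646423339844, 160.10736083984375), 6.259248733520508)
side rect 802 0.026663821818467215 ((468.1080017089844, 635.0155029296875), (222.05023193359375, 215.78921508789062), 22.250585556030273)
```

```bash
python3 -m creep '[[[0,0.4,4.0,0,0,0,1],[0,0,4.0,0,0,0,1],[0,0,2.7,0,0,0,1],[0,0,1.2,0,0,0,1],[0,0,0,0,0,0,1],[-1.2,0,0,0,0,0,1],[-0.8,0,0,0,0,0,1],[-0.5,0,0,0,0,0,1],[-0.5,0,0,0,0,0,1],[-0.5,0,0,0,0,0,1],[0,0,0,0,0,0,1]]]'
python3 -m creep '[[[-0.6,0,0,0,0,0,1],[-0.6,0,0,0,0,0,1],[-0.6,0,0,0,0,0,1],[-0.6,0,0,0,0,0,1],[-0.6,0,0,0,0,0,1],[-0.6,0,0,0,0,0,1],[-0.6,0,0,0,0,0,1],[-0.5,0,0,0,0,0,1],[-0.3,0,0,0,0,0,1],[0,0,0,0,0,0,1]]]'
python3 look.py 6 scene side
```

```text
t: 14.97
ee_pos: [0.4291, 0.0075, 0.0151]
tcp_rot: [0.188, -3.135, 0.001]
force: [-1.1, -0.2, -0.9]
gripper_width: 0.0854
grasp_force: 1.2
t: 15.8
ee_pos: [0.4806, 0.0142, 0.0151]
tcp_rot: [-0.189, 3.133, 0.001]
force: [0.1, -0.7, -1.4]
gripper_width: 0.0857
grasp_force: 0.2
t 15.8 tcp [0.4806 0.0142 0.0151] force [ 0.0577 -0.6515 -1.3546] toolx [-0.9928 -0.12   -0.0026] z [ 0.0025  0.0009 -1.    ] q7 1.1665090167782157
scene tray 0.9 [219.8 368.2] [0.4591 0.6387 0.    ]
scene tray 0.66 [286.5 226.9] [0.562  0.0322 0.    ]
scene red_spot 0.73 [287.7 215.6] [0.5729 0.0043 0.03  ]
scene red_spot 0.59 [208.5 357.1] [0.4964 0.6385 0.03  ]
scene needle_tip 0.95 [269.5 211.7] [0.6344 0.0338 0.045 ]
scene rect 1038 0.019906868773351682 ((566.4109497070312, 24.415260314941406), (153.82223510742188, 159.3410186767578), 7.377295017242432)
scene rect 4602 0.027141816509315464 ((469.4482116699219, 642.4384765625), (202.6954345703125, 207.33758544921875), 21.665443420410156)
scene red 3 [284.3333 215.6667] [0.5836 0.011  0.03  ]
side tray 0.74 [280.7 234.9] [0.5762 0.0235 0.    ]
side tray 0.68 [188.1 192.6] [0.4663 0.6528 0.    ]
side red_spot 0.77 [195.6 184. ] [0.514  0.6646 0.03  ]
side red_spot 0.69 [285.8 230.1] [ 0.5824 -0.0029  0.03  ]
side needle_tip 0.64 [294.3 219.1] [0.6496 0.0337 0.045 ]
side needle_tip 0.55 [326.7 288. ] [ 0.4388 -0.4263  0.045 ]
side needle_stand 0.61 [296.5 230.6] [ 0.6494  0.0182 -0.    ]
side rect 572 0.02013199709080865 ((564.66162109375, 15.105682373046875), (158.42140197753906, 155.98158264160156), 7.978634357452393)
side rect 833 0.026392607198003626 ((468.0198059082031, 635.3599243164062), (220.2156524658203, 213.65487670898438), 22.405607223510742)
```

```bash
python3 -m creep '[[[-0.5,0,0,0,0,0.4,1],[-0.6,0,0,0,0,0.4,1],[-0.6,0,0,0,0,0,1],[-0.6,0,0,0,0,0,1],[-0.6,0,0,0,0,0,1],[-0.6,0,0,0,0,0,1],[-0.6,0,0,0,0,0,1],[-0.5,0,0,0,0,0,1],[-0.4,0,0,0,0,0,1],[-0.2,0,0,0,0,0,1],[0,0,0,0,0,0,1],[0,0,0,0,0,0,1]]]'
python3 look.py 7 scene side
python3 - <<'E'
import cv2,numpy as np
a=cv2.imread("pics/scene7.png")[185:235,245:295];b=cv2.imread("pics/side7.png")[200:250,270:320]
cv2.imwrite("pics/z7.png",np.hstack([cv2.resize(i,(400,400),interpolation=cv2.INTER_NEAREST) for i in(a,b)]))
E
```

```text
t: 17.4
ee_pos: [0.5311, 0.0195, 0.0148]
tcp_rot: [-0.166, 3.136, 0.001]
force: [-0.9, 0.1, -1.0]
gripper_width: 0.0856
grasp_force: 0.5
t 17.4 tcp [0.5311 0.0195 0.0148] force [-0.9099  0.0607 -1.0182] toolx [-0.9944 -0.1058 -0.001 ] z [ 0.001   0.0005 -1.    ] q7 1.1613213387675099
scene tray 0.91 [219.3 370.2] [0.4569 0.6448 0.    ]
scene tray 0.65 [274.4 222.6] [0.612 0.035 0.   ]
scene red_spot 0.92 [274.2 209.8] [0.6316 0.0023 0.03  ]
scene needle_tip 0.83 [271.6 209.1] [0.6345 0.0177 0.045 ]
scene rect 987 0.020112949644093048 ((617.64599609375, 27.476036071777344), (151.81602478027344, 161.45245361328125), 6.4486165046691895)
scene rect 4584 0.02708143045635647 ((469.23931884765625, 642.8561401367188), (203.60325622558594, 209.04583740234375), 21.882522583007812)
scene red 4 [271.5 211.5] [0.6359 0.0155 0.03  ]
side tray 0.8 [287.6 235.6] [0.5949 0.0028 0.    ]
side tray 0.66 [186.4 192.6] [0.4596 0.6576 0.    ]
side red_spot 0.74 [194.2 188.1] [0.4849 0.6183 0.03  ]
side red_spot 0.58 [293.8 225.5] [0.6318 0.0123 0.03  ]
side needle_tip 0.87 [294.4 220.6] [0.6417 0.0221 0.045 ]
side needle_stand 0.59 [295.6 232.7] [0.6354 0.0051 0.    ]
side needle_stand 0.57 [226.9 208.4] [0.5279 0.3767 0.    ]
side rect 477 0.019758362765069926 ((619.4577026367188, 18.3880615234375), (159.35992431640625, 154.09169006347656), 7.76062536239624)
side rect 830 0.02645127937650843 ((466.76025390625, 636.1808471679688), (215.46250915527344, 216.64410400390625), 21.773601531982422)
```

View pics/z7.png

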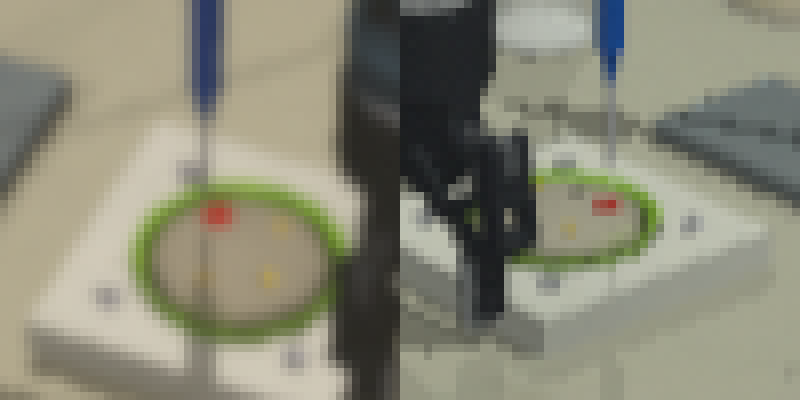

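```bash
cat > rel.py <<'E'
import sys
from h import *
np.set_printoptions(precision=4,suppress=True)
N=np.array([.6429,.0137,.03,1]); D=[]
for n in ["scene","side"]:
    p=camera(n); T=np.linalg.inv(p["world_from_camera"]); c=T@N; u0,v0=p["cx"]-p["fx"]*c[0]/c[2],p["cy"]+p["fy"]*c[1]/c[2]
    im=p["image"].astype(float); a,b=int(u0)-12,int(v0)-10
    w=np.clip(im[b:b+21,a:a+25,0]-np.maximum(im[b:b+21,a:a+25,1],im[b:b+21,a:a+25,2])-40,0,None)
    vv,uu=np.mgrid[b:b+21,a:a+25]; u,v=(w*uu).sum()/w.sum(),(w*vv).sum()/w.sum()
    W=atz(p,u,v,.03); print(n,"target",u0,v0,"spot",u,v,"world",W,"need",N[:2]-W[:2])
    D.append(N[:2]-W[:2])
print("mean need",np.mean(D,0))
E
python3 rel.py
```

```text
scene target 270.11121300963447 210.5733726996007 spot 271.74397590361446 211.50903614457832 world [0.6351 0.015  0.03  ] need [ 0.0078 -0.0013]
side target 295.8700395410324 224.66969533080564 spot 295.3410852713178 225.06976744186048 world [0.639 0.012 0.03 ] need [0.0039 0.0017]
mean need [0.0058 0.0002]
```

```bash
python3 -m creep '[[[-0.3,0,0,0,0,0,1],[-0.3,0,0,0,0,0,1],[0,0,0,0,0,0,1],[0,0,0,0,0,0,1],[0,0,0,0,0,0,1],[0,0,0,0,0,0,1]]]'
python3 rel.py
```

```text
t: 18.6
ee_pos: [0.5357, 0.0199, 0.0143]
tcp_rot: [0.167, -3.136, 0.0]
force: [-2.1, -0.5, -1.1]
gripper_width: 0.0855
grasp_force: 1.1
scene target 270.11121300963447 210.5733726996007 spot 270.6148867313916 211.126213592233 world [0.6398 0.0154 0.03  ] need [ 0.0031 -0.0017]
side target 295.8700395410324 224.66969533080564 spot 296.54744525547443 225.0 world [0.6433 0.0097 0.03  ] need [-0.0004  0.004 ]
mean need [0.0013 0.0012]
```

```bash
python3 -m creep '[[[-0.1,0,0,0,0,0,1],[0,0,0,0,0,0,1],[1,0,0,0,0,0,1],[3,0,0,0,0,0,1],[3,0,0,0,0,0,1],[3,0,-1,0,0,0,1],[0,0,-4,0,0,0,1],[0,0,-4,0,0,0,1],[0,0,-4,0,0,0,1],[0,0,0,0,0,0,1],[0,0,0,0,0,0,1]]]'
python3 rel.py; python3 look.py 8 scene side wrist | egrep "tcp|rect"
python3 - <<'E'
import cv2,numpy as np
a=cv2.imread("pics/scene8.png")[185:235,245:295];b=cv2.imread("pics/side8.png")[200:250,270:320]
cv2.imwrite("pics/z8.png",np.hstack([cv2.resize(i,(400,400),interpolation=cv2.INTER_NEAREST) for i in(a,b)]))
E
```

```text
t: 19.62
ee_pos: [0.4417, 0.0095, 0.1484]
tcp_rot: [-0.166, 3.127, -0.005]
force: [-0.4, 0.8, -0.1]
gripper_width: 0.0852
grasp_force: 0.0
scene target 270.11121300963447 210.5733726996007 spot 270.0824372759857 211.04659498207886 world [0.6417 0.016  0.03  ] need [ 0.0012 -0.0023]
side target 295.8700395410324 224.66969533080564 spot 296.87692307692305 224.86153846153846 world [0.6451 0.01   0.03  ] need [-0.0022  0.0037]
mean need [-0.0005  0.0007]
t 19.7167 tcp [0.4383 0.0093 0.145 ] force [ 0.4286 -0.6803 -0.0125] toolx [-0.9943 -0.1061 -0.0016] z [ 0.0018 -0.001  -1.    ] q7 1.4000456248862236
scene rect 1160 0.0196104671093964 ((623.9385986328125, 27.907466888427734), (153.4286651611328, 163.03494262695312), 6.246821880340576)
scene rect 4571 0.027150718285155584 ((469.7366027832031, 642.1033935546875), (202.3857421875, 208.07431030273438), 21.59733772277832)
side rect 714 0.020401134478020166 ((621.8106689453125, 20.967376708984375), (157.35903930664062, 163.635986328125), 5.0024261474609375)
side rect 824 0.02652305241674785 ((468.2596130371094, 635.7568359375), (214.6793212890625, 217.69503784179688), 21.207420349121094)
wrist rect 6335 0.019236603124067303 ((573.3671875, 20.950069427490234), (53.30797576904297, 150.572265625), 6.482565402984619)
```

View pics/z8.png

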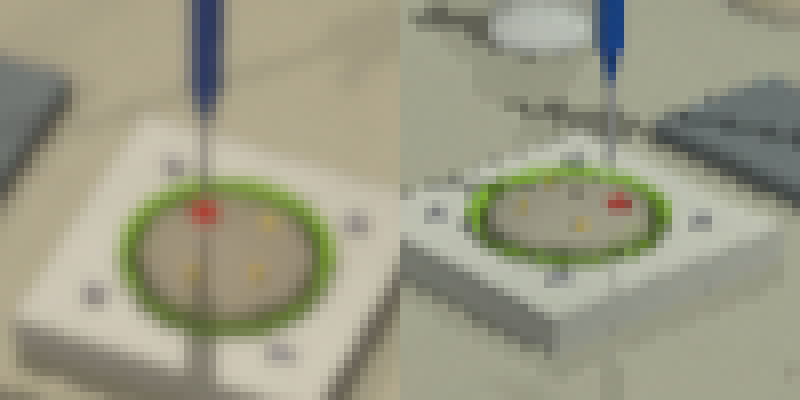

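```bash
python3 -m creep '[[[-1.1,-3.6,0,0,0,0,1],[-1.1,-3.6,0,0,0,0,1],[0,0,0,0,0,6.9,1],[0,0,0,0,0,6.9,1],[0,0,0,0,0,6.9,1],[0,0,0,0,0,6.9,1],[0,0,0,0,0,6.9,1],[0,0,0,0,0,6.9,1],[0,0,0,0,0,6.9,1],[0,0,0,0,0,6.9,1],[0,0,0,0,0,6.9,1]]]'
python3 -m creep '[[[0,0,0,0,0,6.9,1],[0,0,0,0,0,6.9,1],[0,0,0,0,0,6.9,1],[0,0,0,0,0,6.9,1],[0,0,0,0,0,6.9,1],[0,0,0,0,0,0,1],[0,0,0,0,0,0,1],[0,0,0,0,0,0,1]]]'
python3 look.py 9 wrist
```

```text
t: 21.53
ee_pos: [0.4676, -0.0597, 0.1448]
tcp_rot: [1.483, 2.769, 0.0]
force: [0.0, -0.8, 0.4]
gripper_width: 0.0852
grasp_force: 0.0
t: 22.2
ee_pos: [0.4676, -0.0596, 0.1448]
tcp_rot: [-2.228, -2.214, -0.0]
force: [0.2, -0.4, 0.1]
gripper_width: 0.0852
grasp_force: 0.0
t 22.2 tcp [ 0.4676 -0.0596  0.1448] force [ 0.2142 -0.4436  0.1323] toolx [0.0062 1.     0.    ] z [-0.  0. -1.] q7 -0.08403547578655883
wrist tray 0.92 [470.1  92.5] [0.6234 0.0253 0.    ]
wrist red_spot 0.73 [520.7 108.4] [0.6448 0.0126 0.03  ]
wrist needle_tip 0.46 [533.5 103.1] [0.6416 0.016  0.045 ]
wrist rect 32880 0.020339954815371805 ((618.1517944335938, 22.809856414794922), (140.15347290039062, 145.71315002441406), 6.08971643447876)
wrist red 272 [516.8456 109.25  ] [0.6421 0.012  0.03  ]
```

View pics/wrist9.png

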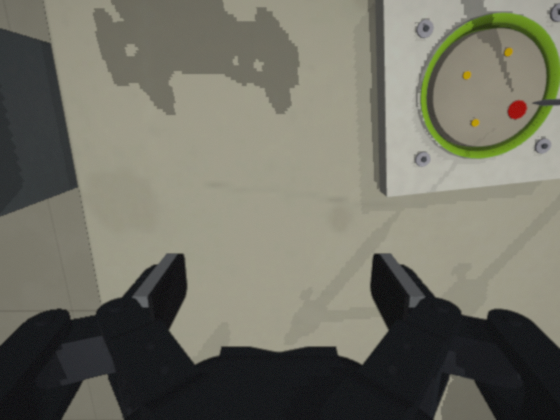

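Run:
```python
from h import *
np.set_printoptions(precision=4,suppress=True)
p=camera("wrist"); im=p["image"]; c=im[85:125,500:560]
z=p["range_z"]
for v in range(97,109): print(v,im[v,526:546].max(axis=1))
print(atz(p,534,103,.045))
for u in range(532,558,4): 
    v=95+np.argmin(im[95:110,u].sum(1)); print(u,v,atr(p,u,v))
```

```text
97 [142 142 142 143 143 143 143 142 142 142 142 141 141 141 139 125  96  75
  74  86]
98 [142 141 142 141 143 142 142 142 142 142 142 141 141 138 134 117  87  71
  72  81]
99 [141 142 141 143 141 142 140 142 142 140 136 134 128 122 114 100  76  66
  68  73]
100 [142 141 140 142 141 141 140 135 130 123 112 103  95  89  82  76  68  64
  64  65]
101 [142 142 141 141 141 136 124 109  97  88  80  73  68  65  63  64  63  63
  64  61]
102 [144 142 141 142 140 133 114  94  81  72  66  64  62  61  60  59  61  61
  60  61]
103 [145 142 142 141 141 138 128 117 108 101  92  86  76  67  60  58  60  62
  62  63]
104 [147 142 142 142 142 141 140 136 134 131 129 123 109  81  68  69  71  77
  78  76]
105 [147 143 141 141 143 142 143 142 141 141 140 134 116  84  71  78  91 103
 105 103]
106 [148 145 143 142 142 142 142 142 143 142 140 130 104  80  75  85 103 118
 122 120]
107 [148 145 143 142 143 142 143 142 141 141 137 119  90  74  78  94 112 123
 129 129]
108 [148 144 143 144 143 142 143 141 142 139 128 103  80  73  86 103 119 126
 130 132]
[0.6421 0.0156 0.045 ]
532 102 [0.6409 0.0162 0.0445]
536 102 [0.6396 0.0161 0.0496]
540 106 [0.6667 0.0138 0.0199]
544 96 [0.6669 0.021  0.0214]
548 102 [0.6406 0.0159 0.0581]
552 101 [0.6395 0.0164 0.0623]
556 102 [0.6401 0.0157 0.0648]
```

The tip is at (533,102) and the spot at (517,109), so the spot lies about 4 mm too far towards −y. I'll nudge the tray +y from its right side with the back of a finger, keeping the gripper body clear of the needle.

```bash
python3 -m creep '[[[-1.4,3.43,0,0,0,0,1],[-1.4,3.43,0,0,0,0,1],[-1.4,3.43,0,0,0,0,1],[-1.4,3.43,0,0,0,0,1],[-1.4,3.43,0,0,0,0,1],[0,0,0,0,0,-6.9,1],[0,0,0,0,0,-6.9,1],[0,0,0,0,0,-6.9,1],[0,0,0,0,0,-6.9,1],[0,0,0,0,0,-6.9,1],[0,0,0,0,0,-6.9,1],[0,0,0,0,0,-6.9,1]]]'
python3 -m creep '[[[0,0,0,0,0,-6.9,1],[0,0,0,0,0,-6.9,1],[0,0,0,0,0,-6.9,1],[0,0,0,0,0,-6.9,1],[0,0,0,0,0,-6.9,1],[0,0,0,0,0,-6.9,1],[0,0,0,0,0,-6.9,1],[0,0,0,0,0,0,1],[0,0,4,0,0,0,1],[0,0,4,0,0,0,1],[0,0,0,0,0,0,1]]]'
python3 look.py 10 wrist; python3 rel.py
```

```text
t: 23.55
ee_pos: [0.6383, -0.1314, 0.1445]
tcp_rot: [-1.122, -2.934, 0.0]
force: [-0.3, 0.5, -0.4]
gripper_width: 0.0855
grasp_force: 0.0
t: 24.47
ee_pos: [0.6315, -0.1316, 0.0563]
tcp_rot: [0.161, -3.122, -0.004]
force: [-1.7, -0.1, -1.4]
gripper_width: 0.0854
grasp_force: 0.0
t 24.4667 tcp [ 0.6315 -0.1316  0.0563] force [-1.7297 -0.0931 -1.3836] toolx [-0.9946 -0.103   0.0151] z [-0.0154  0.002  -0.9999] q7 1.4249400678091495
wrist tray 0.9 [527.9 243.8] [0.6228 0.0251 0.    ]
wrist red_spot 0.64 [536.4 295.3] [0.6418 0.012  0.03  ]
wrist rect 25794 0.019946395625920377 ((620.0082397460938, -11.338661193847656), (147.03286743164062, 82.99645233154297), 15.41978931427002)
wrist red 433 [534.0485 295.5958] [0.6421 0.0108 0.03  ]
scene target 270.11121300963447 210.5733726996007 spot 270.0865051903114 211.04152249134947 world [0.6417 0.016  0.03  ] need [ 0.0012 -0.0023]
side target 295.8700395410324 224.66969533080564 spot 296.85714285714283 224.86466165413535 world [0.645 0.01  0.03 ] need [-0.0021  0.0037]
mean need [-0.0005  0.0007]
```

```bash
python3 -m creep '[[[0,0,0,0,0,0,1],[0,0,3,0,0,0,1],[0,0,1.8,0,0,0,1],[0,0,0,0,0,0,1],[0,1.0,0,0,0,0,1],[0,0.6,0,0,0,0,1],[0,0.3,0,0,0,0,1],[0,0.2,0,0,0,0,1],[0,0,0,0,0,0,1],[0,0,0,0,0,0,1]]]'
python3 rel.py; python3 look.py 11 wrist
```

```text
t: 25.7
ee_pos: [0.6368, -0.1101, 0.0176]
tcp_rot: [-0.168, 3.136, -0.001]
force: [0.5, 0.1, 0.1]
gripper_width: 0.0853
grasp_force: 0.0
scene target 270.11121300963447 210.5733726996007 spot 270.0934256055363 211.0484429065744 world [0.6417 0.016  0.03  ] need [ 0.0012 -0.0023]
side target 295.8700395410324 224.66969533080564 spot 296.85714285714283 224.86466165413535 world [0.645 0.01  0.03 ] need [-0.0021  0.0037]
mean need [-0.0005  0.0007]
t 25.8 tcp [ 0.6365 -0.1109  0.0172] force [-0.5715 -0.4333  0.2564] toolx [-0.9944 -0.1056 -0.0005] z [ 0.0006 -0.0006 -1.    ] q7 1.3617575745822255
wrist tray 0.9 [555.8 264.2] [0.6236 0.027  0.    ]
wrist rect 29781 0.019672791009976584 ((628.4520874023438, -20.142288208007812), (150.8341522216797, 59.3099365234375), 6.061121463775635)
wrist red 224 [554.4464 333.875 ] [0.6426 0.0069 0.03  ]
```

```bash
python3 -m creep '[[[0,0.2,0,0,0,0,1],[0,0.2,0,0,0,0,1],[0,0.2,0,0,0,0,1],[0,0,0,0,0,0,1],[0,0,0,0,0,0,1]]]'
python3 rel.py
```

```text
t: 26.52
ee_pos: [0.6355, -0.1041, 0.0168]
tcp_rot: [0.167, -3.137, -0.0]
force: [-0.6, -0.3, 0.9]
gripper_width: 0.0852
grasp_force: 0.1
scene target 270.11121300963447 210.5733726996007 spot 270.17028985507244 211.1231884057971 world [0.6412 0.0162 0.03  ] need [ 0.0017 -0.0025]
side target 295.8700395410324 224.66969533080564 spot 296.90909090909093 224.77272727272728 world [0.6457 0.0105 0.03  ] need [-0.0028  0.0032]
mean need [-0.0006  0.0003]
```

```bash
python3 -m creep '[[[0,0.15,0,0,0,0,1],[0,0.15,0,0,0,0,1],[0,0,0,0,0,0,1],[0,0,0,0,0,0,1],[0,0,0,0,0,0,1]]]'
python3 rel.py
```

```text
t: 27.03
ee_pos: [0.6354, -0.1025, 0.0168]
tcp_rot: [-0.165, 3.137, -0.002]
force: [-0.1, -3.7, 0.0]
gripper_width: 0.0857
grasp_force: 1.5
scene target 270.11121300963447 210.5733726996007 spot 270.01779359430606 211.3629893238434 world [0.6411 0.0176 0.03  ] need [ 0.0018 -0.0039]
side target 295.8700395410324 224.66969533080564 spot 296.29655172413794 224.73103448275862 world [0.6439 0.0123 0.03  ] need [-0.001   0.0014]
mean need [ 0.0004 -0.0012]
```

```bash
python3 -m creep '[[[0,0.1,0,0,0,0,1],[0,0,0,0,0,0,1],[0,0,0,0,0,0,1],[0,-1,0,0,0,0,1],[0,-2,0,0,0,0,1],[0,-2,0,0,0,0,1],[0,0,-4,0,0,0,1],[0,0,-4,0,0,0,1],[0,0,-4,0,0,0,1],[0,0,0,0,0,0,1],[0,0,0,0,0,0,1],[0,0,0,0,0,0,1]]]'
python3 rel.py; python3 look.py 12 scene side wrist
python3 - <<'E'
import cv2,numpy as np
a=cv2.imread("pics/scene12.png")[185:235,245:295];b=cv2.imread("pics/side12.png")[200:250,270:320]
cv2.imwrite("pics/z12.png",np.hstack([cv2.resize(i,(400,400),interpolation=cv2.INTER_NEAREST) for i in(a,b)]))
E
```

```text
t: 28.13
ee_pos: [0.6402, -0.1491, 0.1367]
tcp_rot: [0.169, -3.137, -0.002]
force: [-0.5, 0.4, -0.1]
gripper_width: 0.0854
grasp_force: 0.0
scene target 270.11121300963447 210.5733726996007 spot 269.6173285198556 211.74368231046932 world [0.6414 0.0202 0.03  ] need [ 0.0015 -0.0065]
side target 295.8700395410324 224.66969533080564 spot 296.179012345679 224.35185185185185 world [0.6456 0.0153 0.03  ] need [-0.0027 -0.0016]
mean need [-0.0006 -0.004 ]
t 28.2333 tcp [ 0.6389 -0.1495  0.1347] force [-0.1236  0.5243 -0.3741] toolx [-0.9943 -0.1068  0.0035] z [-0.0037  0.0013 -1.    ] q7 1.5024168063798458
scene tray 0.92 [216.7 368.9] [0.4657 0.6451 0.    ]
scene tray 0.79 [271.4 219.3] [0.6303 0.0254 0.    ]
scene red_spot 0.94 [269.8 210.6] [0.6438 0.0144 0.03  ]
scene red_spot 0.79 [208.7 355.2] [0.4994 0.6331 0.03  ]
scene needle_tip 0.77 [267.8 209.3] [0.6462 0.0258 0.045 ]
scene needle_tip 0.26 [242.1 300.3] [0.5116 0.4272 0.045 ]
scene rect 4598 0.027069420097162067 ((469.57958984375, 642.5328979492188), (202.6653594970703, 207.85472106933594), 21.663862228393555)
scene rect 1136 0
[... 453 characters left out ...]
 ]
side needle_stand 0.56 [295.6 231.9] [0.6396 0.0108 0.    ]
side rect 715 0.020244880759833883 ((621.9285278320312, 25.160236358642578), (155.33331298828125, 163.17947387695312), 5.620086193084717)
side rect 825 0.026263235837712284 ((466.38006591796875, 635.5626220703125), (214.42169189453125, 217.0054168701172), 19.78172492980957)
wrist tray 0.59 [483.8 199.9] [0.624  0.0278 0.    ]
wrist red_spot 0.63 [487.7 230.3] [0.6417 0.0168 0.03  ]
wrist needle_tip 0.71 [502.3 234.8] [0.6393 0.0172 0.045 ]
wrist rect 26466 0.02014091535969878 ((623.346923828125, 25.09088134765625), (150.94154357910156, 141.4069366455078), 6.358842372894287)
wrist red 216 [485.713  230.1852] [0.6418 0.0152 0.03  ]
```

View pics/z12.png

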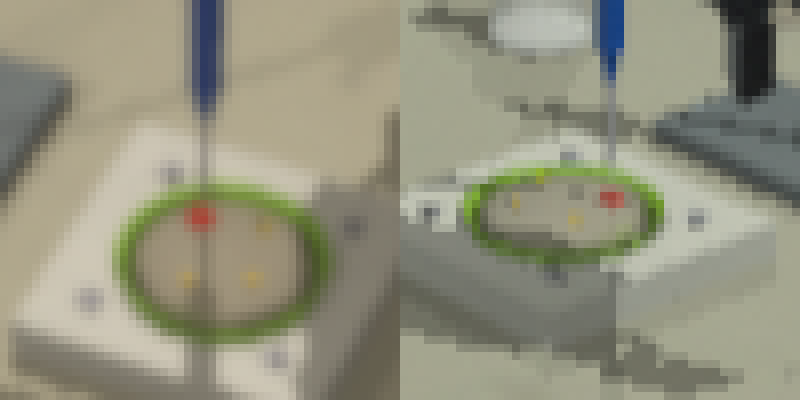

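The spot is now under the needle column in both views, and the wrist camera agrees to about 1–2 mm.

```bash
python3 -c "
from cell import env
print(env.hand_in())"
```

```text
the job is handed in; nothing more can be done
None
```

I slid the small tray under the needle and handed the job in; the last camera views put the red spot within about 2 mm of the point under the needle tip (limit 7 mm), with the arm clear of everything, but no verdict came back.

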